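# Set out a sintering-oven load of white moulded parts

### The job

From the white parts standing singly on the open bench, set out the oven load: lay the wide white ring in the middle of the round dark steel plate, put the flat solid disc centred on top of that ring and then the small ring centred on the disc; stand the tall sleeve in the middle of the square dark steel plate, and set the square block flat on the bench halfway between the two plates, on the line from one plate's middle to the other's. Everything must end upright, released and still. Leave the steel gauge, the amber jar and the brass weight where they are.

Things in the scene. Friction and masses are not known exactly. Their poses are not given: they have to be found in the camera images.
- wide_ring: loose white plastic ring lying flat by itself on the open bench (the similar rings on the wooden tray, in the crate and on the scale are not part of the job): outside diameter 62 mm, hole 40 mm right through, 28 mm high, about 110 g. Origin: centre of its underside, z up.
- disc: loose solid white plastic disc lying flat: diameter 54 mm, 14 mm high, no hole, about 70 g. Origin: centre of its underside, z up.
- small_ring: loose small white plastic ring lying flat: outside diameter 40 mm, hole 24 mm right through, 24 mm high, about 42 g. Origin: centre of its underside, z up.
- sleeve: loose tall white plastic sleeve (tube) standing upright: outside diameter 44 mm, bore 30 mm right through, 64 mm high, about 115 g. Origin: centre of its underside, z up.
- block: loose solid white plastic block, 40 x 40 mm square seen from above, 30 mm high, about 105 g. Origin: centre of its underside, x and y along its sides, z up.
- round_plate: round flat dark steel plate fixed on the bench: diameter 110 mm, 8 mm thick. Origin: centre of its underside on the bench; z up; its x axis runs along the line through both plates' middles (towards or away from the square plate). The middles are 240 to 260 mm apart, side by side across the bench, bare bench between; which plate is left and which right changes.
- square_plate: square flat dark steel plate fixed on the bench: 105 x 105 mm, 8 mm thick (its upper face is 8 mm above the bench). Origin: centre of its underside on the bench, x and y along its sides.
- gauge: bystander, leave alone: dark steel plug gauge standing upright among the white parts: foot 42 mm in diameter, 60 mm high. Origin: centre of its underside.
- jar: bystander, leave alone: small amber glass jar with a black cap standing among the white parts: 48 mm in diameter, 58 mm high. Origin: centre of its underside.
- weight: bystander, leave alone: brass check weight with a small knob standing among the white parts: 36 mm in diameter, 46 mm high. Origin: centre of its underside.
Things that resemble listed ones, but are neither listed nor needed, are in the scene too. What is shaped like the block but green or purple is not meant. Leave any brown look-alike of the disc alone.

How it is judged:
At the end, for the whole second after the job is handed in: Wide ring flat within 12 mm of the round plate's middle; disc on it and small ring on the disc, each within 10 mm of centre; sleeve within 12 mm of the square plate's middle; block on the bench, within 15 mm of the line between the plates' middles and 143 mm of both; all upright and at rest (horizontal distance between wide_ring and round_plate below 0.012 m and z of wide_ring in the frame of round_plate between 0.004 and 0.012 m and horizontal distance between disc and wide_ring below 0.01 m and z of disc in the frame of wide_ring between 0.024 and 0.032 m and horizontal distance between small_ring and disc below 0.01 m and z of small_ring in the frame of disc between 0.01 and 0.018 m and horizontal distance between sleeve and square_plate below 0.012 m and z of sleeve in the frame of square_plate between 0.004 and 0.012 m and y of block in the frame of round_plate between -0.015 and 0.015 m and horizontal distance between block and round_plate below 0.143 m and horizontal distance between block and square_plate below 0.143 m and height (world z) of block below 0.004 m and angle between each of wide_ring, disc, small_ring, sleeve, block's own z axis and vertical below 0.08 rad and linear speed of each of wide_ring, disc, small_ring, sleeve, block below 0.02 m/s and angular speed of each of wide_ring, disc, small_ring, sleeve, block below 0.2 rad/s); the robot touches nothing.
It fails at once if the gauge is pushed more than 25 mm from where it stood or lay (distance of gauge from where it was at the start of the episode above 0.025 m).
It fails at once if the jar is pushed more than 25 mm from where it stood or lay (distance of jar from where it was at the start of the episode above 0.025 m).
It fails at once if the weight is pushed more than 25 mm from where it stood or lay (distance of weight from where it was at the start of the episode above 0.025 m).
It fails at once if the gauge, the jar or the weight is knocked over (angle between any of gauge, jar, weight's own z axis and vertical above 0.4 rad).
It also fails if it takes over 112 s, if anything falls off the work surface, if the arm or the gripper's body presses on something with over 40 N, if the wrist force passes 120 N, or if a joint passes its speed limit or range.

### The arm

A 6-joint arm with a two-finger parallel gripper is mounted at the origin on the work surface. World frame = base frame: x ahead of the robot, y to its left, z up, the work surface at z = 0. Lengths are in m, angles in rad, forces in N, time in s.
With the tool pointing down it reaches from about 0.25 to 0.8 m from the base axis. Payload 8.5 kg.
Tool frame: the origin (TCP) lies midway between the tips of the shut fingers; the grasp point (between the pads) lies 19 mm behind it (bot.pinch_z is the distance from the TCP to the grasp point, in m); z points along the fingers, y is the line along which they close (so a half turn about z gives the same grasp; the last joint's range is limited). The gripper opens to 85 mm and grips with 20 to 120 N. Pads are 22 mm wide; open, the fingers measure 114 mm over their backs; the gripper's body (76 mm by 85 mm) begins 54 mm behind the grasp point. The pads swing forward as they close: fully open they stand 13 mm farther back than shut.
Start: joints at [-1.274, 0.238, -0.013, 1.319, 0, 1.571], TCP at [0.154, -0.502, 0.231] pointing down, gripper open.
Joint ranges: [-2.66, 2.66], [-1.03, 1.9], [-1.14, 1.46], [-1.82, 2.27], [-1.45, 1.34], [-3.14, 3.14]. Speed limits (rad/s): [2.22, 2.22, 2.79, 3.14, 3.14, 3.14].

### API

Orientations are given as a rotation vector (axis times angle).
In Python, from plant import bot gives the robot as it stands. Calls block until the motion is done:
- bot.goto(position, orientation): joint-space move of the TCP to a pose.
- bot.move_l(position, speed=0.15, orientation=None, guard=None): straight line of the TCP; orientation=None keeps the orientation; speed is the mean speed in m/s. With guard (N) it stops when the force on the tool has changed by that much, and returns True; else False.
- bot.set_joints(angles): joint-space move.
- bot.ungrasp() and bot.close(newtons=None): open the fingers fully, or close them until they stop; newtons is the grip in N (None keeps the last).
- bot.hold(seconds).
- bot.ik(position, orientation): joint angles nearest the present ones, or None.
- bot.get_obs(): the state.
- bot.camera(name): name is "scene" or "top" or "wrist"; returns the picture (400x640x3 uint8, red, green, blue); there is no depth.
- bot.calibration(name): a dict with "fx", "fy", "cx", "cy" (pixels), "cam_to_world" (4x4, takes a point from camera to world coordinates). Camera axes: x right, y down, z forward; pixel columns grow to the right and rows downward; lengths in m; the calibration is good to about 2 mm. A picture is of the moment at which its call begins: read the wrist's pose just before it. calibration takes no time and is no camera call; for the wrist camera it gives the pose at the moment of the call.
A pose or a line that the arm cannot do raises bot.PlanningError and nothing moves.
- bot.sign_off(): hands the job in; it is judged then, once.
The state is a dict: "t": time; "q": joint angles; "qvel": joint speeds; "tau": joint torques, N m; "eef_pos": TCP position; "orientation": TCP orientation; "contact_force": force on the tool from outside, world axes, zero at the start; "torque": the same for the moment, N m; "finger_gap": opening from 0.0 (shut) to 1.0 (fully open); "grip_force": force on a finger pad.
Only numpy, scipy, OpenCV 4.12 (cv2) and the standard library are available. Lean on these libraries where they do the work, as an engineer would, in place of code of your own. Each camera call takes 0.05 s, during which the arm holds its last target. There are 200 camera calls.

## Working session

There is one attempt and no reset: what is moved stays moved. The work goes in short steps, each a Python script; the robot and the scene stay as the last script left them, time stands still between calls to the robot, and variables do not carry over. Pictures are saved under pics/ and viewed, at most 14 in all, crops included, and the job is handed in when it is done.

```bash
ls; mkdir -p pics
python3 - <<'E'
from plant import bot
import cv2,numpy as np
for n in("top","scene"):
    cv2.imwrite(f"pics/{n}0.png",bot.camera(n)[:,:,::-1])
    c=bot.calibration(n);print(n,c["fx"],c["cx"],c["cy"]);print(np.round(c["cam_to_world"],3))
o=bot.get_obs();print(o["t"],o["orientation"],bot.pinch_z)
E
```

```text
pics
top 388.0572772752665 315.0839778053914 191.4996879336016
[[-0.004 -0.997  0.079  0.43 ]
 [-1.     0.003 -0.019  0.054]
 [ 0.019 -0.079 -0.997  1.029]
 [ 0.     0.     0.     1.   ]]
scene 520.8693163957178 316.52160861477785 202.2859395351793
[[ 0.275  0.76  -0.589  1.219]
 [ 0.961 -0.224  0.159 -0.153]
 [-0.011 -0.61  -0.792  1.004]
 [ 0.     0.     0.     1.   ]]
0.1 [-3.10578180e+00 -4.64263084e-01  3.00470437e-04] 0.0187
```

View pics/top0.png

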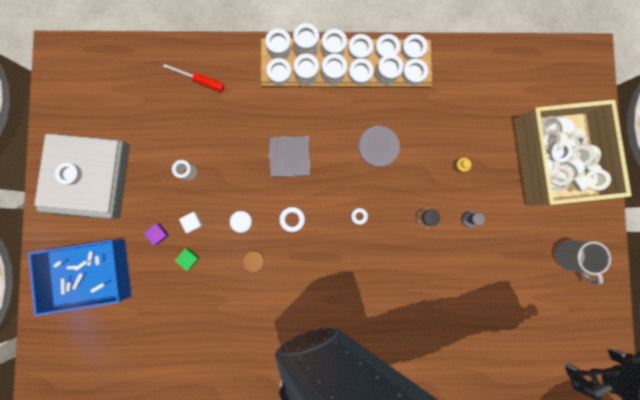

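View pics/scene0.png

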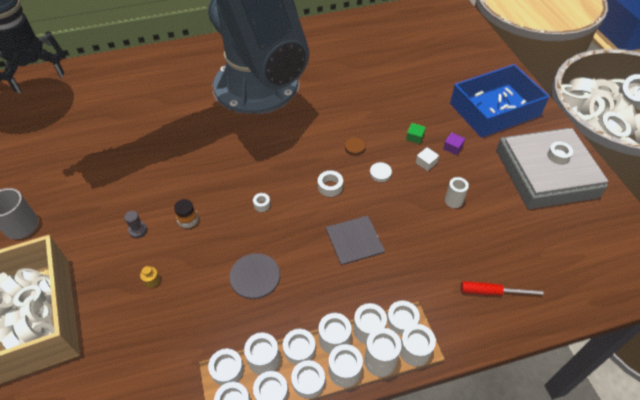

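The top view shows the sleeve (182,170), block (190,222), disc (240,221), wide ring (292,219) and small ring (360,216). The square plate is at (290,156), the round plate at (379,146), the jar at (430,217), the gauge at (474,219) and the weight at (463,164). The scene view agrees, with the sleeve at (457,192), block (427,158), disc (381,172), wide ring (330,183), small ring (261,202), square plate (355,240) and round plate (255,275). Next I'll measure them in both views.

```bash
cat > h.py <<'E'
import cv2,numpy as np
from scipy.spatial.transform import Rotation as Ro
def ray(c,px,z):
    px=np.atleast_2d(px).astype(float);T=c["cam_to_world"]
    d=np.c_[(px[:,0]-c["cx"])/c["fx"],(px[:,1]-c["cy"])/c["fy"],np.ones(len(px))]@T[:3,:3].T
    return (T[:3,3]+d*((z-T[2,3])/d[:,2])[:,None])[:,:2]
def blob(im,seed,kind,r=30):
    """largest-overlap contour near seed pixel"""
    hsv=cv2.cvtColor(im,cv2.COLOR_RGB2HSV)
    s,v=hsv[...,1].astype(int),hsv[...,2].astype(int)
    m=((v>kind)&(s<50)) if kind!="plate" else ((s<70)&(v<150)&(v>50))
    k=np.zeros(m.shape,np.uint8);x,y=map(int,seed);k[y-r:y+r,x-r:x+r]=1
    cs,_=cv2.findContours(m.astype(np.uint8)*k,cv2.RETR_EXTERNAL,cv2.CHAIN_APPROX_NONE)
    return max(cs,key=cv2.contourArea)[:,0]
def centre(c,ct,z):
    """metric outline at plane z -> area centroid, min rectangle, equivalent diameter (mm)"""
    w=ray(c,ct,z)*1000
    (cx,cy),(a,b),an=cv2.minAreaRect(w.astype(np.float32))
    M=cv2.moments(w.astype(np.float32).reshape(-1,1,2))
    return np.array([M["m10"],M["m01"]])/M["m00"],(cx,cy),(a,b),an
def down(a):
    y=np.array([np.cos(a),np.sin(a),0]);z=np.array([0,0,-1.])
    return Ro.from_matrix(np.c_[np.cross(y,z),y,z]).as_rotvec()
E
python3 - <<'E'
from plant import bot
from h import *
P={"sleeve":(.064,(182,170),(457,192)),"block":(.03,(190,222),(427,158)),"disc":(.014,(240,221),(381,172)),
"wide":(.028,(292,219),(330,183)),"small":(.024,(360,216),(261,202)),"square":(.008,(290,156),(355,240)),"round":(.008,(379,146),(255,275))}
for i,n in enumerate(("top","scene")):
    im=cv2.imread(f"pics/{n}0.png")[:,:,::-1].copy();c=bot.calibration(n)
    for k,v in P.items():
        for th in (["plate"] if v[0]==.008 else [130,190,215]):
            try:
                ct=blob(im,v[1+i],th,35 if th=="plate" else 22)
                m,r,s,a=centre(c,ct,v[0]);print(n,k,th,np.round(m,1),np.round(r,1),np.round(s,1),round(a,1))
            except Exception as e: print(n,k,th,"x")
E
```

```text
top sleeve 130 [562.7 363.7] [563.9 363.1] [61.2 45.9] 82.7
top sleeve 190 [565.5 369.8] [565.3 370.1] [43.  42.1] 1.2
top sleeve 215 [565.4 369.2] [565.2 368.9] [39.9 37.7] 89.9
top block 130 [432.2 354.1] [432.3 354. ] [43.7 47.5] 26.7
top block 190 [432.  355.5] [431.7 355.6] [41.4 41.6] 27.3
top block 215 [432.3 355.3] [432.3 355.3] [38.3 38.2] 27.3
top disc 130 [433.5 229.3] [433.1 229.6] [57.2 54.4] 89.8
top disc 190 [433.7 229.4] [433.1 229.6] [54.5 51.8] 0.5
top disc 215 [433.7 228.8] [433.1 228.4] [49.4 49.3] 89.8
top wide 130 [438.8  95. ] [438.9  95.3] [64.3 61.6] 89.8
top wide 190 [438.7  95. ] [438.9  94. ] [61.7 61.6] 89.8
top wide 215 [438.8  94.7] [438.9  95.3] [59.1 56.5] 89.8
top small 130 [446.4 -79.4] [445.9 -79.4] [41.6 41.5] 89.3
top small 190 [446.5 -80.1] [447.1 -80.7] [39.  38.9] 89.3
top small 215 [446.2 -79.9] [445.9 -79.4] [36.4 36.3] 89.3
top square plate [608.7 107.5] [605.6 103. ] [106.6 106.6] 2.2
top round plate [ 637.6 -126.8] [ 635.2 -127.3] [ 91.  110.8] 78.1
scene sleeve 130 [577.2 357.9] [582.  357.6] [44.2 91.5] 61.4
scene sleeve 190 [562.9 368.
[... 252 characters left out ...]
. 354.] [37.  36.9] 27.7
scene disc 130 [432.5 227.4] [432.8 227.8] [52.7 60.7] 70.5
scene disc 190 [430.7 228.4] [431.1 228.2] [52.7 49.9] 73.5
scene disc 215 [431.  228.2] [431.1 228.4] [47.7 50.4] 70.4
scene wide 130 [441.1  91.6] [440.2  90.1] [63.6 76.1] 41.0
scene wide 190 [436.   94.1] [436.   94.1] [58.9 57.5] 73.5
scene wide 215 [436.4  93.7] [436.3  94. ] [58.3 57.4] 3.4
scene small 130 [448.2 -82.1] [451.3 -82.2] [38.3 54.6] 77.2
scene small 190 [443.7 -80.9] [442.7 -81.1] [36.5 36.4] 73.6
scene small 215 [444.2 -80.7] [444.5 -80.6] [34.2 33.3] 73.6
scene square plate [604.8 101.5] [605.  101.4] [107.8 106.3] 2.2
scene round plate [ 632.6 -137.7] [ 633.4 -138. ] [108.3 109.3] 73.7
```

Run:
```python
from plant import bot
from h import *
im=cv2.imread("pics/top0.png")[:,:,::-1].copy();c=bot.calibration("top")
hsv=cv2.cvtColor(im,cv2.COLOR_RGB2HSV)
for s in((290,156),(379,146)):
    x,y=s
    for S in (70,85,100):
        k=np.zeros(im.shape[:2],np.uint8);k[y-28:y+28,x-28:x+28]=1
        m=((hsv[...,1]<S)&k.astype(bool)).astype(np.uint8)
        ct=max(cv2.findContours(m,0,1)[0],key=cv2.contourArea)[:,0]
        ct=cv2.convexHull(ct)[:,0];print(S,[np.round(v,1) for v in centre(c,ct,.008)])
from itertools import product
for nm,p in dict(sl=(.564,.369),bl=(.431,.3545),di=(.4325,.229),wi=(.4375,.0945),sm=(.445,-.0805),sq=(.605,.102),ro=(.634,-.1355)).items():
    for a in np.deg2rad([-90,-60,0,27,90,117]):
        q=bot.ik([*p,.10],down(a)); print(nm,round(np.rad2deg(a)),None if q is None else np.round(q,2))
```

```text
70 [array([606. , 102.7]), array([605.6, 103. ]), array([106.6, 106.6]), np.float64(2.2)]
85 [array([606.3, 102.8]), array([606.2, 102.7]), array([107.5, 106.2]), np.float64(0.3)]
100 [array([606.1, 101.8]), array([606.2, 101.5]), array([107.6, 108.7]), np.float64(0.3)]
70 [array([ 633.3, -136.5]), array([ 633. , -136.3]), array([107.8, 109.7]), np.float64(44.5)]
85 [array([ 633.7, -136.6]), array([ 633.8, -136.6]), array([110.7, 110.2]), np.float64(25.7)]
100 [array([ 633.8, -136.6]), array([ 634.3, -136.4]), array([110.1, 111.3]), np.float64(89.2)]
sl -90 [ 0.58  0.55  0.14  1.16  0.   -2.56]
sl -60 [ 0.58  0.55  0.14  1.16 -0.   -3.09]
sl 0 [0.58 0.55 0.14 1.16 0.   2.15]
sl 27 [0.58 0.55 0.14 1.16 0.   1.68]
sl 90 [0.58 0.55 0.14 1.16 0.   0.58]
sl 117 [0.58 0.55 0.14 1.16 0.   0.11]
bl -90 [ 0.69  0.37 -0.18  1.03  0.   -2.45]
bl -60 [ 0.69  0.37 -0.18  1.03 -0.   -2.98]
bl 0 [ 0.69  0.37 -0.18  1.03  0.    2.26]
bl 27 [ 0.69  0.37 -0.18  1.03  0.    1.79]
bl 90 [ 0.69  0.37 -0.18  1.03  0.    0.69]
bl 117 [ 0.69  0.37 -0.18  1.03  0.    0.22]
di -90 [ 0.49  0.26 -0.34  0.97  0.
[... 594 characters left out ...]
0.18  0.2  -0.42  0.95  0.    1.39]
sm 27 [-0.18  0.2  -0.42  0.95  0.    0.92]
sm 90 [-0.18  0.2  -0.42  0.95  0.   -0.18]
sm 117 [-0.18  0.2  -0.42  0.95  0.   -0.65]
sq -90 [ 0.17  0.46 -0.03  1.08  0.   -2.97]
sq -60 [ 0.17  0.46 -0.03  1.08 -0.    2.79]
sq 0 [ 0.17  0.46 -0.03  1.08  0.    1.74]
sq 27 [ 0.17  0.46 -0.03  1.08  0.    1.27]
sq 90 [ 0.17  0.46 -0.03  1.08  0.    0.17]
sq 117 [ 0.17  0.46 -0.03  1.08  0.   -0.3 ]
ro -90 [-0.21  0.51  0.06  1.12  0.    2.93]
ro -60 [-0.21  0.51  0.06  1.12 -0.    2.41]
ro 0 [-0.21  0.51  0.06  1.12  0.    1.36]
ro 27 [-0.21  0.51  0.06  1.12  0.    0.89]
ro 90 [-0.21  0.51  0.06  1.12  0.   -0.21]
ro 117 [-0.21  0.51  0.06  1.12  0.   -0.68]
```

```bash
cat >> h.py <<'E'
from plant import bot
ROUND=(.6332,-.1368);SQ=(.6055,.102);MID=(.6194,-.0174)
def pick(xy,tz,a,N=35):
    bot.goto([*xy,.17],down(a)); bot.move_l([*xy,tz+.02],.3); bot.move_l([*xy,tz],.06,guard=15)
    z0=bot.get_obs()["eef_pos"][2]; bot.close(N); o=bot.get_obs()
    print("picked z",round(z0,4),"gap",round(o["finger_gap"],3),"grip",round(o["grip_force"],1))
    bot.move_l([*xy,.19],.3); o=bot.get_obs(); print("lifted gap",round(o["finger_gap"],3),"grip",round(o["grip_force"],1))
def place(xy,tz,a):
    bot.goto([*xy,.19],down(a)); bot.move_l([*xy,tz+.015],.25)
    hit=bot.move_l([*xy,tz-.003],.03,guard=5); o=bot.get_obs()
    print("placed hit",hit,"z err mm",round(1000*(o["eef_pos"][2]-tz),1),"xy err",np.round(1000*(o["eef_pos"][:2]-np.array(xy)),1))
    bot.ungrasp(); bot.move_l([*xy,.19],.25); print("t",bot.get_obs()["t"])
def snap(n,name): cv2.imwrite(f"pics/{name}.png",bot.camera(n)[:,:,::-1])
E
python3 - <<'E'
from h import *
pick((.4375,.0945),-.003,0); snap("scene","w1")
place(ROUND,.005,0); snap("scene","w2"); snap("wrist","w3")
cv2.imwrite("pics/w12.png",np.hstack([cv2.imread(f"pics/{k}.png")[80:340,160:480] for k in("w1","w2")]))
E
```

```text
picked z -0.0028 gap 0.704 grip 38.2
lifted gap 0.699 grip 38.7
placed hit True z err mm 0.2 xy err [ 0.2 -0.1]
t 8.575
```

View pics/w12.png

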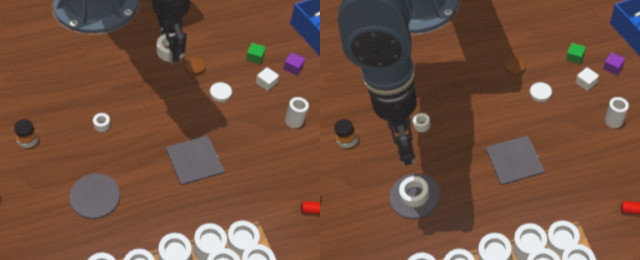

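View pics/w3.png

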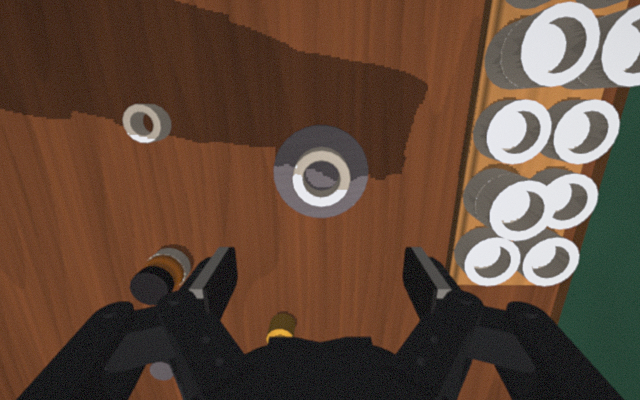

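The wide ring is in the gripper in the first crop. In the second it lies in the plate's middle, and the wrist view puts the ring at (321,177) and the plate at (321,171), which fits parallax. Now the disc.

Run:
```python
from h import *
pick((.4325,.2288),-.003,0); place(ROUND,.033,0); snap("wrist","d1")
```

```text
picked z -0.0031 gap 0.612 grip 35.8
lifted gap 0.617 grip 36.8
placed hit True z err mm 0.5 xy err [ 0.1 -0.1]
t 16.5333
```

View pics/d1.png

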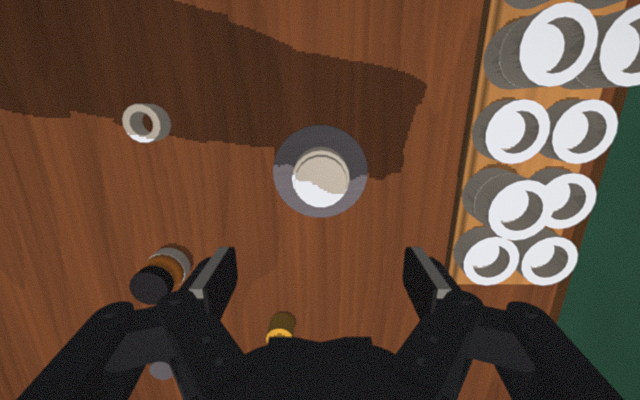

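The disc lies on the ring, centred at about (321,177). Next come the small ring, sleeve and block.

Run:
```python
from h import *
pick((.445,-.0805),.001,0); place(ROUND,.051,0)
pick((.564,.369),.022,0); place(SQ,.030,0)
pick((.4308,.3545),.001,np.deg2rad(27.3)); place(MID,.001,np.deg2rad(6.6))
bot.set_joints([-1.274,.238,-.013,1.319,0,1.571]); bot.hold(.5); print(bot.get_obs()["t"])
a=bot.camera("top");b=bot.camera("scene")
cv2.imwrite("pics/t9.png",a[:,:,::-1]);cv2.imwrite("pics/s9.png",b[:,:,::-1])
f=np.vstack([cv2.resize(i,None,fx=3,fy=3) for i in(a[110:210,220:480],b[180:280,220:480])])
cv2.imwrite("pics/f9.png",f[:,:,::-1][:600])
for n,im,S in(("top",a,dict(small=(.074,(379,146)),sl=(.072,(290,156)),bl=(.03,(335,151)))),("scene",b,dict(small=(.074,(255,252)),sl=(.072,(355,215)),bl=(.03,(308,243))))):
    for k,(z,p) in S.items():
        m,r,s,an=centre(bot.calibration(n),blob(im.copy(),p,190,24),z);print(n,k,np.round(m,1),np.round(s,1))
```

```text
picked z 0.0012 gap 0.457 grip 34.5
lifted gap 0.458 grip 35.3
placed hit True z err mm 0.5 xy err [ 0.2 -0.1]
t 23.0083
picked z 0.0219 gap 0.509 grip 35.7
lifted gap 0.512 grip 35.8
placed hit True z err mm 0.4 xy err [ 0.4 -0. ]
t 30.675
picked z 0.0009 gap 0.463 grip 36.0
lifted gap 0.468 grip 35.5
placed hit True z err mm 0.0 xy err [ 0.1 -0.1]
t 38.5917
41.4833
top small [ 626.7 -129.6] [57.8 58.6]
top sl [606.8 102.5] [44.8 42.9]
top bl [620.4 -16.9] [42.8 41.9]
scene small [ 644.2 -138. ] [57.2 57.6]
scene sl [604.2 101.6] [41.8 40.3]
scene bl [618.3 -17.6] [39.  39.7]
```

View pics/f9.png

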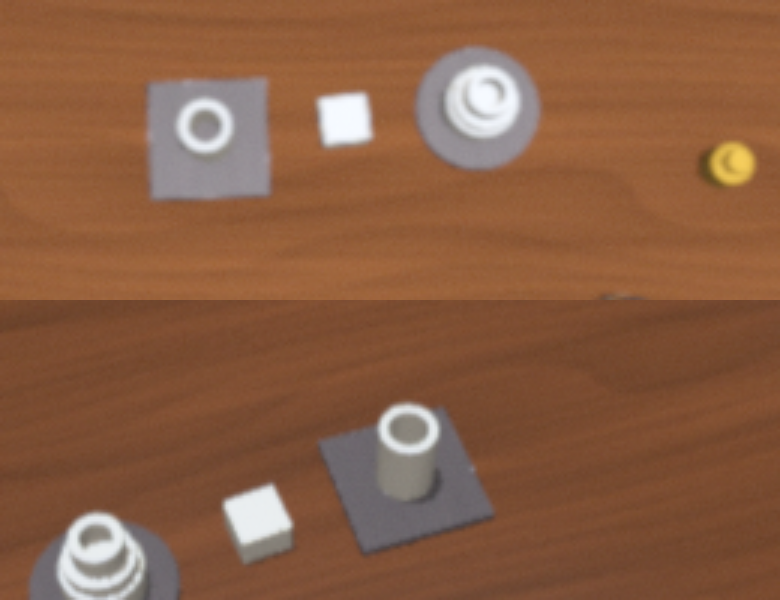

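The sleeve stands on the square plate, the block is midway, and the stack is upright. The small ring's centre reads (382.3,141) in the top view and (252,260.3) in the scene view, so I'll check it against the plate middle.

Run:
```python
from h import *
# bright-ring hole/edges: seed rays of measured centres
print(ray(bot.calibration("top"),(382.3,141),.074),ray(bot.calibration("scene"),(252,260.3),.074),ROUND)
print(ray(bot.calibration("top"),(380.5,143.5),.036))
o=bot.sign_off();print(o,bot.get_obs()["t"])
```

```text
[[ 0.63231349 -0.13376875]] [[ 0.63580774 -0.13635679]] (0.6332, -0.1368)
[[ 0.63375977 -0.1364032 ]]
the job is handed in; nothing more can be done
the job is handed in; nothing more can be done
```

I placed all five parts and handed the job in after about 41 s of the 112 s allowed. In the final pictures the stack, sleeve and block are upright and measure within about 3 mm of target. No judging result was shown, and I didn't re-measure the gauge, jar and weight afterwards.

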